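Pop the blender battery off its charger and trap it on the runway

ROBOT

A 7-joint arm with a two-finger parallel gripper is mounted at the origin on the work surface. World frame = base frame: x ahead of the robot, y to its left, z up, the work surface at z = 0. Lengths are in m, angles in rad, forces in N, time in s.
With the tool pointing down it reaches from about 0.425 to 0.925 m from the base axis. Payload 6.8 kg.
Tool frame: the origin (TCP) lies on the centre line of the jaws, within the pads' length; the fingertips stand 22 mm ahead of it and the grasp point (between the pads) lies 3 mm ahead of it; z points along the fingers, y is the direction in which the jaws open and shut (so a half turn about z gives the same grasp; the last joint's range is limited). The gripper opens to 88 mm and grips with 3 to 60 N. Pads are 20 mm wide; open, the fingers measure 115 mm over their backs; the gripper's body (75 mm by 178 mm) begins 61 mm behind the grasp point.
Start: joints at [1.043, 0.477, 0.022, 1.555, -0.011, 1.109, -0.083], TCP at [0.275, -0.616, 0.218] pointing down, gripper open.
Joint ranges: [-2.96, 2.96], [-0.34, 2.1], [-1.41, 1.46], [0.24, 2.44], [-1.37, 4.51], [0.17, 1.92], [-2.96, 2.96]. Speed limits (rad/s): [2.39, 2.39, 3.14, 3.14, 3.14, 3.14, 3.14].

INTERFACE

Orientations are given as a rotation vector (axis times angle).
In Python, from bench import get_obs, imaging, ticket gives the robot as it stands.
- The arm moves only by the shell command python3 -m handwheel 'ROWS' [FORCE]. ROWS is text: rows parted by semicolons, each of 7 numbers parted by spaces: the shift along the world's x, y, z in mm, then the turn, a rotation vector about the world's x, y, z in degrees, then the closure in counts, from 0 (fully open) to 255 (shut). A call has 1 to 5 rows; each row shifts and turns the commanded pose from where the row before left it; what a row does not reach is not made up. A row lasts 1/10 s, in which the tool goes at most 50 mm and 8.59 degrees, less where a joint would pass 70% of its speed; a pose out of reach is approached as far as the arm can. A call with a gripper value outside its range is refused whole. The fingers move at their own pace and stop on an object; FORCE is the grip in N (left out, the last holds). Time passes only in rows, so rows that do not move let the fingers close. It gives the time, the measured TCP pose, the force and the opening at its end, in the units of the state.
- get_obs(): the state, without advancing time (a new reading comes with each control period).
- imaging.capture(name): name is "side" or "top"; returns the picture (480x640x3 uint8, red, green, blue); there is no depth.
- imaging.camera_params(name): a dict with "intrinsics" (3x3 intrinsics, pixels), "origin" and "orientation" of the camera in the world. Camera axes: x right, y down, z forward; pixel columns grow to the right and rows downward; lengths in m; the calibration is good to about 2 mm. A picture is of the moment at which its call begins. camera_params takes no time and is no camera call.
- ticket.finish_job(): hands the job in, once; it reports no verdict.
The state is a dict: "time_s": time; "q": joint angles; "joint_velocities": joint speeds; "effort": joint torques, N m; "tool_pos": TCP position; "orientation": TCP orientation; "contact_force": force on the tool from outside, world axes, zero at the start; "torque": the same for the moment, N m; "gripper_width": finger opening in m.
Only numpy, scipy, OpenCV 4.12 (cv2) and the standard library are available. Lean on these libraries where they do the work, as an engineer would, in place of code of your own. Each camera call takes 0.05 s, during which the arm holds its last target. There are 200 camera calls.

TASK

Press the orange release lever of the battery charger and trap the battery with your other finger as it springs out, before it slides off the open end of the runway. Do not grip or lift it, and leave the other things on the trolley where they are. Finish while still holding the battery back with the finger, off its contacts but wholly on the runway, so that I can take it.

Things in the scene. Friction and masses are not known exactly. Their poses are not given: they have to be found in the camera images.
- charger: Black battery charger, fixed. Origin: centre of the underside. Base 150 x 82 x 18 mm (x, y, z); its top is the runway. +x: the way the battery comes out, +y: lever side. A head 62 mm high (x -75 to -27 mm) holds contacts and ejector. Rails 8 mm high at y = +-36 mm flank the runway to its open end at x = 75; from x = 25 to 75 it is empty. Lever wing: x -8 to 42, y 40 to 86 mm.
- battery: White battery, blue band, loose, 0.2 kg, 50 x 60 x 36 mm (x, y, z; 74 wide over side lugs), axes as the charger's. Origin: centre of underside, 18 mm above the trolley. Home: x = y = 0 of the charger. A spring plate pushes it to +x, the lever's tooth holds it. Freed, it is pushed for 52 mm (2.2 N falling to 1 N), 0.6 m/s after 20 mm, and shoots off the open end. Must be held 8 to 50 mm out.
- battery_front (a point): Middle of the battery's flat front face (the +x one), 20 mm above its underside, i.e. 38 mm above the trolley top. The face is 60 mm wide and reaches from 22 to 54 mm above the trolley top.
- lever_pad (a point): Top of the ridge (20 mm along the charger's x) on the orange rocker lever's pad (24 x 30 mm), at x = 17, y = 68 of the charger, 45 mm above the trolley. Press straight down: it tips about a pin along x, 18 mm nearer the battery. The battery is freed after about 4 mm, stop at about 6 mm; 1.5 N to start, about 4 N at the stop. It springs back when let go.
- runway_end (a point): Middle of the open end of the runway, on its top surface, at x = 75 mm of the charger.
- egg_cup: White ceramic egg cup, 50 mm across, 65 mm high, origin at the centre of its underside. Leave alone.
- container: Clear plastic screw-top container, closed, 80 mm across, 95 mm high, origin at the centre of its underside. Leave alone.
- spoon_ring: Four red plastic measuring spoons fanned out on a ring, lying flat, about 120 mm across, 12 mm high, origin near their middle on the trolley top. Leave alone.
- leveller: Metal cake leveller, a U-shaped bow 310 x 170 mm lying flat, 10 mm high, origin at its middle. Leave alone.
Not all that is in view belongs to the job. What is meant by the charger is not blue, pink or yellow, and is the larger of those in its own colour.

How it is judged:
By the outcome, as a careful person would: the job done as asked, in the order asked, and still so for the second after the job is handed in, while the arm keeps its last pose, push and grip.
It also fails if it takes over 26 s, if anything falls off the work surface, if the arm or the gripper's body presses on something with over 40 N, if the wrist force passes 120 N, or if a joint passes its speed limit or range.

## Working session

There is one attempt and no reset: what is moved stays moved. The work goes in short steps, Python scripts to look and compute and a shell command to move; the robot and the scene stay as the last step left them, time stands still between calls to the robot, and variables do not carry over. Pictures are saved under pics/ and viewed, about 8 in all and at most 12, crops included, and the job is handed in when it is done.

```bash
ls; mkdir -p pics; python3 - <<'E'
from bench import get_obs, imaging
import cv2
o=get_obs(); print(o['time_s'],o['tool_pos'],o['orientation'],o['gripper_width'])
for n in("side","top"):
    p=imaging.camera_params(n); print(n,p)
    cv2.imwrite(f"pics/{n}0.png",imaging.capture(n)[:,:,::-1])
E
```

```text
pics
0.0 [ 0.27481178 -0.6158525   0.21750062] [-3.07096380e+00 -6.54150115e-01  8.14683389e-04] 0.08798938473269388
side {'intrinsics': array([[489.80082353,   0.        , 318.03253376],
       [  0.        , 489.80082353, 233.49300453],
       [  0.        ,   0.        ,   1.        ]]), 'origin': array([0.27391977, 0.56929008, 0.72498977]), 'orientation': array([-0.49703785,  2.6959813 , -1.20449779])}
top {'intrinsics': array([[549.55318789,   0.        , 322.46736502],
       [  0.        , 549.55318789, 233.94826584],
       [  0.        ,   0.        ,   1.        ]]), 'origin': array([ 0.40298441, -0.12493418,  1.08937784]), 'orientation': array([-2.16427223,  2.13273633, -0.16148341])}
```

View pics/top0.png

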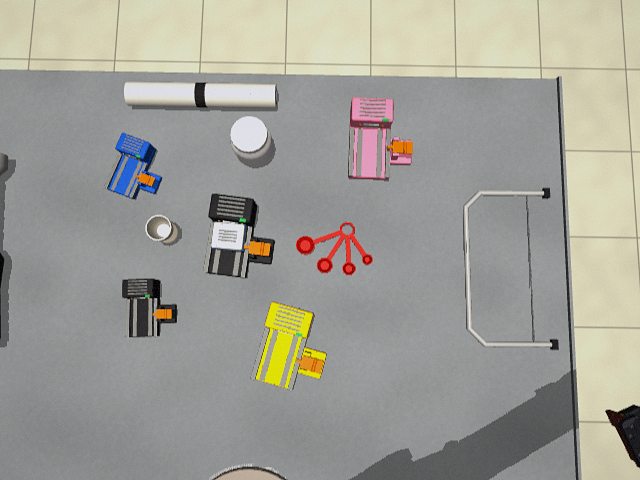

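View pics/side0.png

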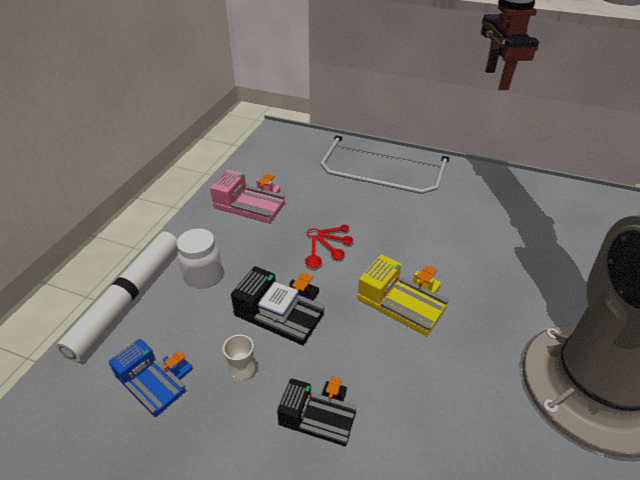

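The target is the large black charger, with the battery near (228,236) and the lever near (260,248) in the top view. It ejects towards the robot (down in the image). The other black charger, at (143,308), is smaller and empty.

```bash
cat > h.py <<'E'
import numpy as np, cv2
from bench import get_obs, imaging
from scipy.spatial.transform import Rotation as R
def ray(n,uv,z):
    p=imaging.camera_params(n); uv=np.atleast_2d(uv).astype(float)
    d=np.c_[uv,np.ones(len(uv))]@np.linalg.inv(p['intrinsics']).T@R.from_rotvec(p['orientation']).as_matrix().T
    o=np.array(p['origin']); return o+d*((z-o[2])/d[:,2])[:,None]
def big(m):
    c,_=cv2.findContours(m.astype(np.uint8),cv2.RETR_EXTERNAL,cv2.CHAIN_APPROX_NONE)
    return max(c,key=cv2.contourArea)
def cen(c):
    m=cv2.moments(c); return m['m10']/m['m00'],m['m01']/m['m00']
E
python3 - <<'E'
from h import *
im=cv2.imread('pics/top0.png')
x0,y0,x1,y1=195,185,285,285
roi=np.zeros(im.shape[:2],bool); roi[y0:y1,x0:x1]=1
b,g,r=[im[:,:,i].astype(int) for i in range(3)]
wh=roi&(np.minimum(np.minimum(b,g),r)>195)
og=roi&(r>180)&(b<90)
dk=roi&(im.max(2)<60)
for nm,m,z in(("white",wh,.054),("orange",og,.043),):
    c=big(m); rc=cv2.boxPoints(cv2.minAreaRect(c)); 
    P=ray('top',rc,z)[:,:2]; print(nm,cen(c),cv2.contourArea(c),ray('top',cen(c),z)); print(rc.round(1).tolist()); print(P.round(4).tolist(),np.linalg.norm(P-np.roll(P,1,0),axis=1))
s=cv2.imread('pics/side0.png'); b,g,r=[s[:,:,i].astype(int) for i in range(3)]
roi=np.zeros(s.shape[:2],bool); roi[260:345,225:330]=1
c=big(roi&(r>180)&(b<90)); print('side orange',cen(c),ray('side',cen(c),.043))
cv2.imwrite('pics/z.png',np.hstack([cv2.resize(im[y0:y1,x0:x1],None,fx=4,fy=4,interpolation=2),cv2.resize(s[255:355,225:325],None,fx=4,fy=4,interpolation=2)]))
T=R.from_rotvec(get_obs()['orientation']).as_matrix(); print(T.round(3))
E
```

```text
white (227.43763676148797, 235.39168490153173) 685.5 [[0.54860689 0.05142492 0.054     ]]
[[210.89999389648438, 245.89999389648438], [214.1999969482422, 219.8000030517578], [243.89999389648438, 223.5], [240.6999969482422, 249.60000610351562]]
[[0.5281, 0.082], [0.5783, 0.0779], [0.572, 0.0209], [0.5218, 0.0253]] [0.05700052 0.05040272 0.05739919 0.05035963]
orange (258.68702865761685, 247.87782805429865) 221.0 [[ 0.52690491 -0.00744408  0.043     ]]
[[243.1999969482422, 251.60000610351562], [244.89999389648438, 239.39999389648438], [270.1000061035156, 243.0], [268.3999938964844, 255.1999969482422]]
[[0.5193, 0.0219], [0.5429, 0.0194], [0.5366, -0.0291], [0.5131, -0.0264]] [0.04878038 0.0236938  0.04893894 0.02367517]
side orange (302.0743243243243, 280.62049549549545) [[ 0.52532673 -0.00702811  0.043     ]]
[[ 0.913  0.408 -0.001]
 [ 0.408 -0.913  0.001]
 [-0.    -0.002 -1.   ]]
```

View pics/z.png

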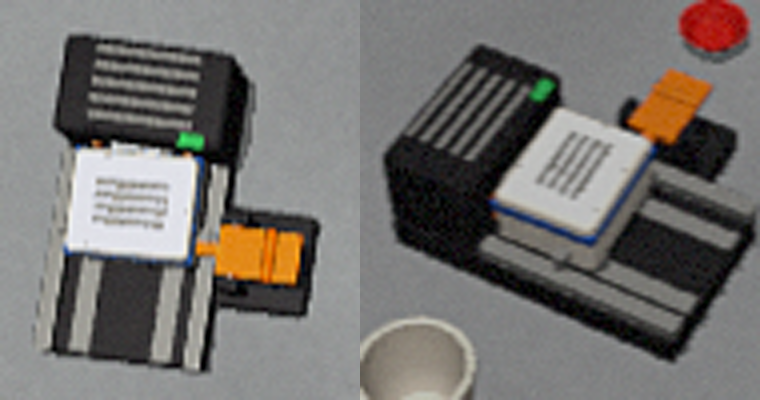

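```bash
R='17 45 0 0 0 0 58;17 45 0 0 0 0 58;17 45 0 0 0 0 58;17 45 0 0 0 0 58;17 45 0 0 0 0 58'
python3 -m handwheel '17 45 0 0 0 0 58;17 45 0 0 0 0 58;17 45 0 0 0 0 58;17 45 0 0 0 0 58;17 45 0 0 0 0 58' 40; python3 -m handwheel '17 45 0 0 0 0 58;17 45 0 0 0 0 58;17 45 0 0 0 0 58;17 45 0 0 0 0 58;17 45 0 0 0 0 58'
```

```text
time_s: 0.6
tool_pos: [0.3603, -0.3893, 0.2182]
orientation: [-3.072, -0.654, 0.0]
contact_force: [0.6, 0.5, 0.8]
gripper_width: 0.0683
time_s: 1.1
tool_pos: [0.4452, -0.1645, 0.2184]
orientation: [3.073, 0.654, -0.0]
contact_force: [0.5, 0.2, 0.6]
gripper_width: 0.0681
```

```bash
python3 -m handwheel '16 46 0 0 0 0 58;16 46 0 0 0 0 58;16 46 0 0 0 0 58;16 46 -20 0 0 0 58;0 1 -40 0 0 0 58'; python3 -m handwheel '0 0 -40 0 0 0 58;0 0 -23 0 0 0 58;0 0 0 0 0 0 58'
python3 - <<'E'
from h import *
o=get_obs(); print(o['tool_pos'],o['contact_force'],o['gripper_width'],R.from_rotvec(o['orientation']).as_matrix()[:,1])
t=imaging.capture('top')[:,:,::-1]; s=imaging.capture('side')[:,:,::-1]
cv2.imwrite('pics/c1.png',np.hstack([cv2.resize(t[185:285,195:295],None,fx=4,fy=4,interpolation=2),cv2.resize(s[225:350,225:350],(400,400),interpolation=2)]))
E
```

```text
time_s: 1.6
tool_pos: [0.5124, 0.024, 0.1617]
orientation: [-3.067, -0.668, -0.014]
contact_force: [0.7, -1.1, 0.1]
gripper_width: 0.0678
time_s: 1.9
tool_pos: [0.5054, 0.0161, 0.0933]
orientation: [-3.071, -0.655, 0.011]
contact_force: [-0.1, 0.3, -0.5]
gripper_width: 0.0679
[0.50541198 0.01607485 0.09328326] [-0.06580304  0.3071484  -0.45500921] 0.06791461441004723 [ 0.40808628 -0.91293997 -0.00249214]
```

View pics/c1.png

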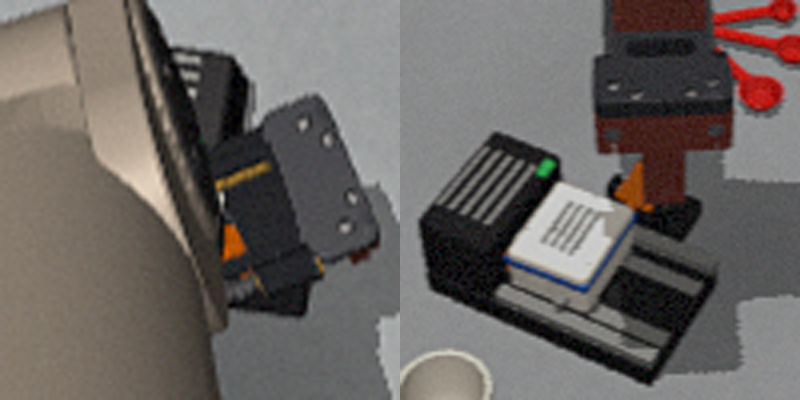

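```bash
python3 - <<'E'
from h import *
o=get_obs(); T=R.from_rotvec(o['orientation']).as_matrix(); p=np.array(o['tool_pos'])
print(o['time_s'],p,o['joint_velocities'].round(3) if hasattr(o['joint_velocities'],'round') else o['joint_velocities'])
def proj(n,X):
    c=imaging.camera_params(n); q=R.from_rotvec(c['orientation']).as_matrix().T@(X-np.array(c['origin'])); q=c['intrinsics']@q; return q[:2]/q[2]
for nm,s in(('trap',-1),('lever',1)):
  X=p+T[:,1]*s*.0407+T[:,2]*.022; a=proj('side',X);b=proj('top',X)
  print(nm,X,'crop side',(a-[225,225])*3.2,'crop top',(b-[195,185])*4+[-400,0])
E
```

```text
2.0 [0.50836948 0.0163457  0.09673422] [ 0.004 -0.029 -0.003 -0.023  0.001  0.     0.001]
trap [0.49177045 0.05351468 0.0747472 ] crop side [260.37086405 231.48840092] crop top [-286.99603688  316.8422559 ]
lever [ 0.52494487 -0.02081847  0.07472125] crop side [255.08942252 124.64905639] crop top [-124.00213822  247.98476293]
```

The trap finger's tip is where the projection puts it, so I'll correct by +1, +4 mm and come down to just above the lever.

```bash
python3 -m handwheel '1 4 -10 0 0 0 58;0 0 -13 0 0 0 58;0 0 0 0 0 0 58;0 0 0 0 0 0 58;0 0 0 0 0 0 58'
python3 - <<'E'
from h import *
s=imaging.capture('side')[:,:,::-1]
o=get_obs();print(o['tool_pos'],o['contact_force'])
cv2.imwrite('pics/c2.png',cv2.resize(s[225:350,225:350],(600,600),interpolation=2))
E
```

```text
time_s: 2.5
tool_pos: [0.5095, 0.0202, 0.0738]
orientation: [3.073, 0.654, 0.001]
contact_force: [0.2, -0.1, -0.1]
gripper_width: 0.0677
[0.50958627 0.0202467  0.07381602] [ 0.51535513 -0.7098842   0.13273581]
```

View pics/c2.png

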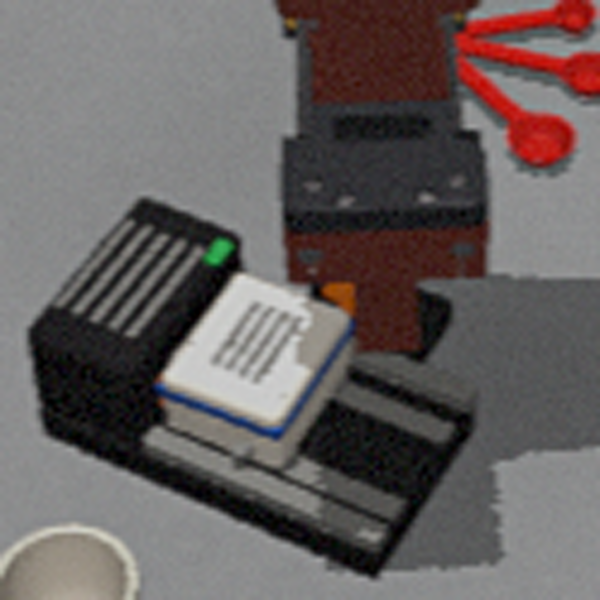

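```bash
python3 - <<'E'
from h import *
print(ray('side',[[225+355/4.8,225+350/4.8],[225+417/4.8,225+352/4.8]],.052))
E
python3 -m handwheel '0 0 -5 0 0 0 58;0 0 0 0 0 0 58;0 0 -2 0 0 0 58;0 0 0 0 0 0 58'
```

```text
[[0.51130983 0.0414745  0.052     ]
 [0.48929033 0.03410766 0.052     ]]
time_s: 2.95
tool_pos: [0.5092, 0.0203, 0.0662]
orientation: [-3.073, -0.655, 0.0]
contact_force: [0.2, 0.9, -0.6]
gripper_width: 0.0679
```

```bash
python3 - <<'E'
from h import *
s=imaging.capture('side')[:,:,::-1]; t=imaging.capture('top')[:,:,::-1]
o=get_obs();print(o['tool_pos'],o['contact_force'])
f=lambda a:(255*(a/255.)**.45).astype(np.uint8)
p=o['tool_pos'];T=R.from_rotvec(o['orientation']).as_matrix()
a=f(cv2.resize(s[245:345,245:345],(600,600),interpolation=2))
c=imaging.camera_params('side')
for sg in(-1,1):
  for w in (-.01,.01):
   for d in (.034,.0475):
    X=p+T[:,1]*sg*d+T[:,0]*w+T[:,2]*.022
    q=c['intrinsics']@(R.from_rotvec(c['orientation']).as_matrix().T@(X-np.array(c['origin'])));u=(q[:2]/q[2]-245)*6
    cv2.circle(a,(int(u[0]),int(u[1])),3,(255,0,255) if sg<0 else (0,255,0),-1)
cv2.imwrite('pics/c3.png',a)
E
```

```text
[0.509324   0.0202681  0.06644821] [-0.34046208 -0.74918285  0.40448425]
```

View pics/c3.png

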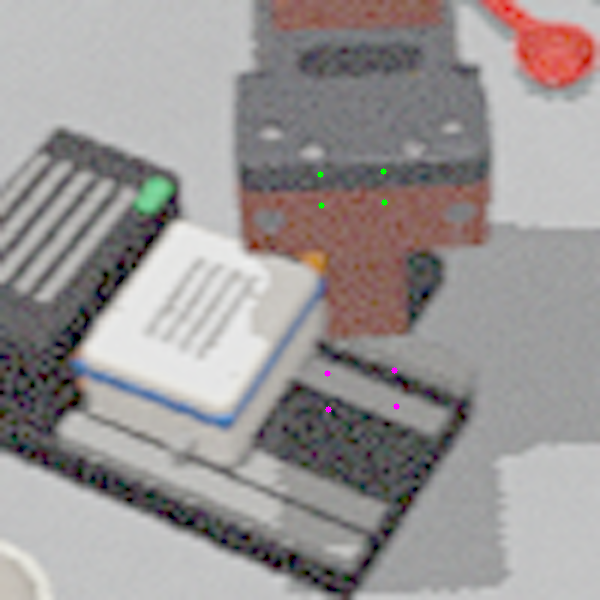

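```bash
python3 - <<'E'
from h import *
from scipy.spatial.transform import Rotation as R
def proj(n,X):
    c=imaging.camera_params(n); q=R.from_rotvec(c['orientation']).as_matrix().T@(X-np.array(c['origin'])); q=c['intrinsics']@q; return (q[:2]/q[2]).round(1)
T=R.from_rotvec([-3.07096380e+00,-6.54150115e-01,8.1e-04]).as_matrix();p=np.array([ 0.27481178,-0.6158525,0.21750062])
im=cv2.imread('pics/side0.png')[0:130,450:570]
im=(255*(im/255.)**.5).astype(np.uint8);a=cv2.resize(im,None,fx=5,fy=5,interpolation=2)
for d in(-.0575,-.044,.044,.0575):
  for w in(-.01,.01):
    u=(proj('side',p+T[:,1]*d+T[:,0]*w+T[:,2]*.022)-[450,0])*5
    cv2.circle(a,tuple(u.astype(int).tolist()),3,(255,0,255) if d<0 else (0,255,0),-1)
for d in(-.089,.089):
  for w in(-.0375,.0375):
    u=(proj('side',p+T[:,1]*d+T[:,0]*w-T[:,2]*.058)-[450,0])*5
    cv2.circle(a,tuple(u.astype(int).tolist()),3,(255,255,0),-1)
cv2.imwrite('pics/c4.png',a[:600])
o=get_obs();T=R.from_rotvec(o['orientation']).as_matrix();p=o['tool_pos']
P=ray('side',[[285.8,286.2],[326.2,285.8]],.1244); print((P-p)@T)
P=ray('side',[[300,300.8],[313.3,300.8]],.0444); print((P-p)@T)
E
```

```text
[[ 0.03116248 -0.05451573 -0.05795365]
 [-0.03507007 -0.05726953 -0.05795307]]
[[ 0.00877769 -0.0189263   0.02204758]
 [-0.01519671 -0.02024254  0.02204779]]
```

View pics/c4.png

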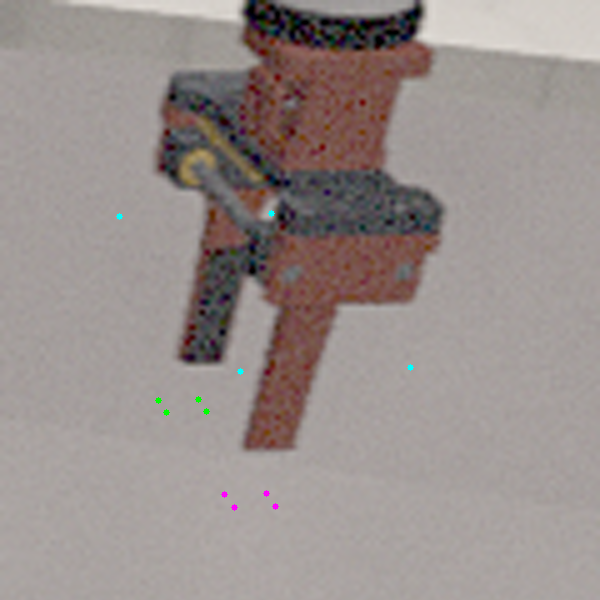

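```bash
python3 - <<'E'
from h import *
T=R.from_rotvec([-3.071,-.655,0]).as_matrix();p=np.array([.5084,.0163,.0965])
for z in(.13,.16,.19):
  P=ray('top',[[195+320/4,185+95/4],[195+380/4,185+248/4]],z); print(z,((P-p)@T).round(4).tolist())
# side c1 (same instant): near block bottom corners and fingertip bottom
for z in(.0745,.1,.125,.155):
  P=ray('side',[[225+197/3.2,225+150/3.2],[225+332/3.2,225+152/3.2],[225+240/3.2,225+207/3.2],[225+287/3.2,225+207/3.2]],z); print(z,((P-p)@T).round(4).tolist())
print(sorted(get_obs().keys()), get_obs()['q'])
E
```

```text
0.13 [[0.0471, 0.087, -0.0336], [-0.0264, 0.085, -0.0336]]
0.16 [[0.0409, 0.087, -0.0636], [-0.0304, 0.085, -0.0636]]
0.19 [[0.0346, 0.0869, -0.0936], [-0.0344, 0.085, -0.0936]]
0.0745 [[0.0338, 0.0224, 0.022], [-0.0431, 0.0166, 0.022], [0.0105, -0.0222, 0.022], [-0.0153, -0.0237, 0.022]]
0.1 [[0.033, -0.002, -0.0035], [-0.041, -0.0076, -0.0035], [0.0106, -0.0449, -0.0034], [-0.0143, -0.0463, -0.0034]]
0.125 [[0.0321, -0.026, -0.0285], [-0.0389, -0.0314, -0.0285], [0.0106, -0.0672, -0.0284], [-0.0132, -0.0685, -0.0284]]
0.155 [[0.0311, -0.0548, -0.0584], [-0.0363, -0.0599, -0.0584], [0.0107, -0.0939, -0.0584], [-0.012, -0.0952, -0.0584]]
['contact_force', 'effort', 'gripper_width', 'joint_velocities', 'orientation', 'q', 'time_s', 'tool_pos', 'torque'] [ 0.10713852  0.43809655 -0.32908109  2.0550535   0.21953715  0.68111077
 -1.51544591]
```

The top view confirms the tool's xy to within about 3 mm. Both side views put the fingertips some 30 mm higher than the stated 22 mm ahead of the TCP, and there is still no contact force. I'll come down by feel.

```bash
python3 -m handwheel '0 0 -4 0 0 0 58;0 0 -4 0 0 0 58;0 0 0 0 0 0 58;0 0 0 0 0 0 58'; python3 -m handwheel '0 0 -4 0 0 0 58;0 0 -4 0 0 0 58;0 0 0 0 0 0 58;0 0 0 0 0 0 58'
```

```text
time_s: 3.45
tool_pos: [0.5092, 0.0203, 0.0582]
orientation: [-3.073, -0.655, 0.001]
contact_force: [0.1, -0.4, -0.2]
gripper_width: 0.0682
time_s: 3.85
tool_pos: [0.5092, 0.0203, 0.0503]
orientation: [-3.073, -0.655, 0.001]
contact_force: [-0.1, -0.2, -0.4]
gripper_width: 0.0678
```

```bash
python3 - <<'E'
from h import *
s=imaging.capture('side')[:,:,::-1]; t=imaging.capture('top')[:,:,::-1]
f=lambda a:(255*(a/255.)**.5).astype(np.uint8)
cv2.imwrite('pics/c5.png',f(np.hstack([cv2.resize(t[185:285,195:295],None,fx=4,fy=4,interpolation=2),cv2.resize(s[245:345,235:335],(400,400),interpolation=2)])))
E
```

```text
(no output)
```

View pics/c5.png

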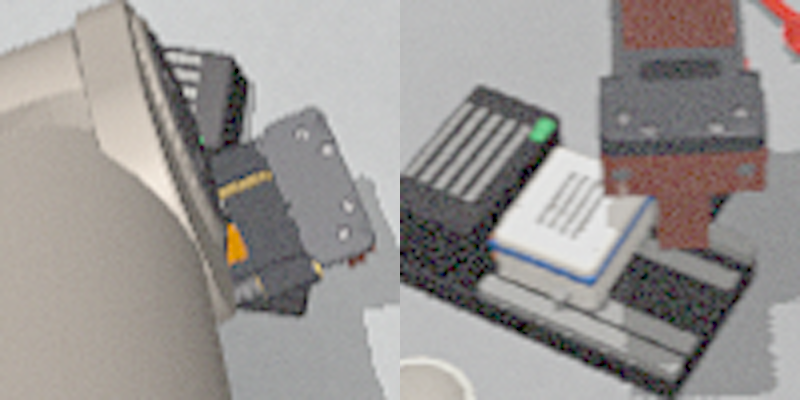

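Still clear of the lever. From the image the tip should meet it at a TCP height of about 0.034 m, so I'll step on down.

```bash
python3 -m handwheel '0 0 -5 0 0 0 58;0 0 -5 0 0 0 58;0 0 0 0 0 0 58;0 0 0 0 0 0 58'; python3 -m handwheel '0 0 -3 0 0 0 58;0 0 0 0 0 0 58;0 0 0 0 0 0 58'
```

```text
time_s: 4.35
tool_pos: [0.5094, 0.0202, 0.0404]
orientation: [3.073, 0.654, -0.0]
contact_force: [0.7, -1.0, 1.2]
gripper_width: 0.0681
time_s: 4.65
tool_pos: [0.5094, 0.02, 0.0375]
orientation: [3.072, 0.654, 0.0]
contact_force: [0.8, -1.9, 1.8]
gripper_width: 0.0679
```

```bash
python3 -m handwheel '0 0 -2 0 0 0 58;0 0 0 0 0 0 58;0 0 0 0 0 0 58'; python3 - <<'E'
from h import *
s=imaging.capture('side')[:,:,::-1]
o=get_obs();print(o['tool_pos'],o['contact_force'])
f=lambda a:(255*(a/255.)**.5).astype(np.uint8)
cv2.imwrite('pics/c6.png',f(cv2.resize(s[245:345,245:345],(600,600),interpolation=2)))
E
```

```text
time_s: 4.95
tool_pos: [0.5087, 0.0201, 0.0353]
orientation: [3.072, 0.655, -0.002]
contact_force: [-1.9, -0.5, 2.4]
gripper_width: 0.0683
[0.50872316 0.02015819 0.03527221] [-1.59585371 -2.16780892  3.06792009]
```

View pics/c6.png

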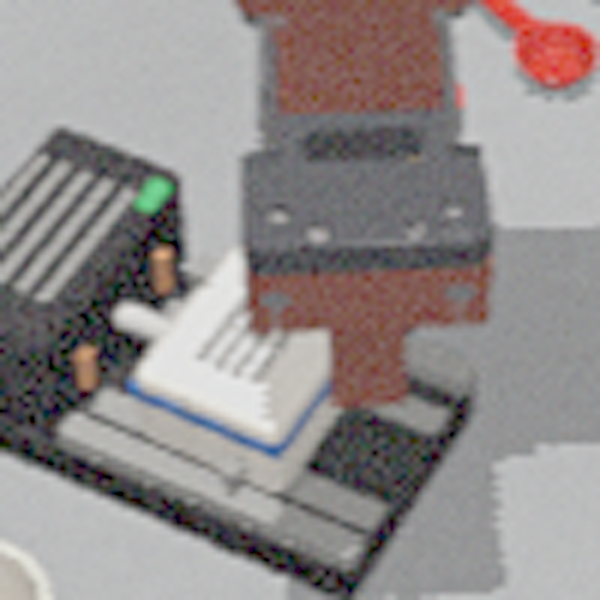

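The battery is out, off its contacts, and stopped against the trap finger. Next I'll measure how far out it is and check that it stays put.

```bash
python3 -m handwheel '0 0 0 0 0 0 58;0 0 0 0 0 0 58;0 0 0 0 0 0 58;0 0 0 0 0 0 58;0 0 0 0 0 0 58'; python3 - <<'E'
from h import *
a=ray('side',[[245+78/6,245+365/6],[245+130/6,245+385/6]],.050);d=(a[1]-a[0])[:2];print('out mm',d@[-.994,.108]*1000, d@[-.108,-.994]*1000)
def bl(s):
    s=s.astype(int); m=np.zeros(s.shape[:2],bool); m[245:345,245:345]=1
    m&=(s[:,:,2]>s[:,:,0]+60)&(s[:,:,2]>90); ys,xs=np.nonzero(m); return xs.mean(),ys.mean(),len(xs),xs.min(),ys.max()
for n in range(2): print(bl(imaging.capture('side')),get_obs()['contact_force'],get_obs()['tool_pos'])
import cv2; print('c-before',bl(cv2.imread('pics/side0.png')[:,:,::-1]))
E
```

```text
time_s: 5.5
tool_pos: [0.5089, 0.0202, 0.0353]
orientation: [-3.073, -0.654, 0.001]
contact_force: [-3.7, -2.2, 3.2]
gripper_width: 0.0678
out mm 17.634119441247176 0.543763001662584
(np.float64(278.45454545454544), np.float64(314.59090909090907), 22, np.int64(266), np.int64(319)) [-3.27758827 -1.54413689  1.65922234] [0.50888788 0.02018875 0.03534229]
(np.float64(278.05), np.float64(314.35), 20, np.int64(266), np.int64(319)) [-3.28944672 -1.49698064  2.43825215] [0.50888764 0.020223   0.0353256 ]
c-before (np.float64(273.88235294117646), np.float64(309.88235294117646), 17, np.int64(258), np.int64(315))
```

The battery is 17.6 mm out (allowed 8 to 50 mm), square on the runway and steady against the finger, which feels a push of about 3 N. I'm handing the job in.

```bash
python3 -c "
from bench import ticket; print(ticket.finish_job())"
```

```text
the job is handed in; nothing more can be done
None
```

I pressed the orange lever of the large black charger with one finger, and the other finger, already waiting in front of the battery, caught it as it sprang out. I handed the job in after about 5.6 s, still holding the lever down and the battery back.

**Last checks:** by the side camera the battery is about 17.6 mm out, clear of its contacts and wholly on the runway. It did not move over the last checks, with a steady push of about 3 N on the finger. The path stayed clear of the other objects, though I took no full-scene picture at the end.

**One disagreement:** the fingertips turned out to be about 30 mm higher than the stated 22 mm ahead of the TCP. The cameras showed it, and there was no contact until the TCP was at about 0.040 m instead of the expected 0.067 m. I therefore made the last descent by force readings and pictures instead of the stated tip height.

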